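Seat a drill chuck's taper shank in its socket with a mallet

ROBOT

A 7-joint arm with a two-finger parallel gripper is mounted at the origin on a cart in front of the work surface, level with it; the furniture and walls round the work are solid. World frame = base frame: x ahead of the robot, y to its left, z up, the work surface at z = 0. Lengths are in m, angles in rad, forces in N, time in s.
With the tool pointing down it reaches from about 0.4 to 0.85 m from the base axis. Payload 4.5 kg.
Tool frame: the origin (TCP) lies on the centre line of the jaws, within the pads' length; the fingertips stand 11 mm ahead of it and the grasp point (between the pads) lies 8 mm behind it (tip_extent is the distance from the TCP to the fingertips, in m); z points along the fingers, y is the line along which they close (so a half turn about z gives the same grasp; the last joint's range is limited). The gripper opens to 85 mm and grips with 20 to 120 N. Pads are 22 mm wide; open, the fingers measure 114 mm over their backs; the gripper's body (76 mm by 85 mm) begins 54 mm behind the grasp point. The pads swing forward as they close: fully open they stand 13 mm farther back than shut.
Start: joints at [0.034, 0.689, -0.195, 1.565, 0.157, 0.902, -0.215], TCP at [0.625, 0, 0.242] pointing down, gripper open.
Joint ranges: [-3.01, 3.01], [-0.46, 2.08], [-1.47, 1.51], [0.13, 2.56], [-1, 4.14], [0.04, 2.09], [-2.66, 2.66]. Speed limits (rad/s): [2.57, 2.57, 3.14, 3.14, 3.14, 3.14, 3.14].

INTERFACE

Orientations are given as [roll, pitch, yaw] about the fixed x, y, z axes, in that order (R = Rz(yaw) Ry(pitch) Rx(roll)).
In Python, from rig import get_state, read_camera, get_calibration, sign_off, tip_extent gives the robot as it stands.
- The arm moves only by the shell command python3 -m creep 'ROWS' [FORCE]. ROWS is JSON, one flat list of numbers, 7 for each row, row after row: the opening, from -1 (shut) to 1 (fully open), then the shift along the tool's x, y, z in cm, then the turn, a rotation vector about the tool's x, y, z in rad. In form: [grip, dx, dy, dz, rx, ry, rz, grip, dx, dy, dz, rx, ry, rz, ...]. A call has 1 to 20 rows; each row is the pose to reach, as a shift and turn from the pose commanded when the call began, along the tool's axes at that moment; what a row does not reach only later rows make up. A row lasts 1/12 s, in which the tool goes at most 41.7 mm and 7.16 degrees, less where a joint would pass 70% of its speed; a pose out of reach is approached as far as the arm can. A call with a gripper value outside its range is refused whole. The fingers move at their own pace and stop on an object; FORCE is the grip in N (left out, the last holds). Time passes only in rows, so rows that repeat a pose let the fingers close. It gives the time, the measured TCP pose, the force, the opening and the grip force at its end, in the units of the state.
- get_state(): the state, without advancing time (a new reading comes with each control period).
- read_camera(name): name is "scene" or "side" or "wrist"; returns the picture (400x640x3 uint8, blue, green, red); there is no depth.
- get_calibration(name): a dict with "mtx" (3x3 intrinsics, pixels), "cam_to_world" (4x4, takes a point from camera to world coordinates). Camera axes: x right, y down, z forward; pixel columns grow to the right and rows downward; lengths in m; the calibration is good to about 2 mm. A picture is of the moment at which its call begins: read the wrist's pose just before it. get_calibration takes no time and is no camera call; for the wrist camera it gives the pose at the moment of the call.
- sign_off(): hands the job in; it is judged then, once.
The state is a dict: "clock": time; "q": joint angles; "joint_vel": joint speeds; "tau": joint torques, N m; "eef_pos": TCP position; "ee_rot": TCP orientation; "force": force on the tool from outside, world axes, zero at the start; "ft_torque": the same for the moment, N m; "width": opening from 0.0 (shut) to 1.0 (fully open); "grasp_force": force on a finger pad.
Only numpy, scipy, OpenCV 4.12 (cv2) and the standard library are available. Lean on these libraries where they do the work, as an engineer would, in place of code of your own. Each camera call takes 0.05 s, during which the arm holds its last target. There are 200 camera calls.

TASK

Take the drill chuck from the rack and stand it in the tapered socket, turning it by feel until its tang drops into the hidden drive slot, and let go of it there without pressing it home by hand. Then tap it on the nose with the orange mallet, with modest blows, until its collar is fully down on the socket's rim, and lay the mallet back down on the cart. Leave everything else where it is.

Things in the scene. Friction and masses are not known exactly. Their poses are not given: they have to be found in the camera images.
- chuck: Drill chuck on a taper shank, 0.28 to 0.42 kg, upright in either hole of the rack. Origin: centre of its collar's underside; z up its axis to the nose. Bright collar 40 mm across, 6 mm high; above it a dark knurled round body 44 mm across (grip it) up to 44 mm. Below the origin a steel cone 65 mm long, 26.4 mm across at the collar, 15 mm at its end (half angle 5 deg), then the tang.
- chuck_nose (a point): Centre of the chuck's flat nose, 32 mm across, 60 mm above the chuck's origin; strike here. Two yellow marks on the nose lie on the chuck's y axis, in line with the tang's width.
- chuck_tang (a point): End of the flat tang, 85 mm below the chuck's origin. The tang is 20 mm long, 14 mm wide along the chuck's y axis, 6 mm thick along its x axis.
- socket: Fixed taper socket: blue barrel 68 mm across on a dark round base 110 mm across and 10 mm high (15 mm over the bolt heads), 100 mm high in all. Origin: centre of the base's underside; z up. Two yellow marks on the rim and barrel lie on its x axis.
- socket_rim (a point): Centre of the socket's flat rim, 100 mm above the cart; mouth 30 mm wide, axes as the socket's. The chuck is home when its origin is here, collar on rim. Inside, four sprung leaves fit the cone: with the tang in the slot they stop the chuck about 10 mm above the rim, where it stands by itself. To slide it home takes a push of about 8 N, rising to 10 to 18 N; friction holds it.
- socket_slot (a point): Middle of the drive slot's mouth, 67 mm below the rim; point axes as the socket's. The slot, 7.6 mm wide, cannot be seen. It runs along the socket's x axis (yellow marks), turned from it by an unknown angle up to 0.8 rad either way. A tang over about 0.15 rad off (half a turn is the same) stands on its edges, collar 18 mm above the rim; turned right, it drops in.
- rack: Fixed tool rack, aluminium top on blue legs, 75 x 220 x 105 mm (x, y, z), with two holes 29 mm wide, 55 mm either side of its middle along y. Origin: centre of its underside. The collars rest on its top, 105 mm above the cart; the shanks hang free in the holes.
- mallet: Small orange mallet lying on the cart, 160 mm long along its y axis, 0.35 kg. Origin: middle of its underside. The head, 30 mm wide and 35 mm high, reaches from y = -80 to -30 mm; the round handle, 32 mm thick, its axis 16 mm above the underside, on to y = +80 mm. It balances at y = -6 mm.
- mallet_head (a point): Middle of the underside of the mallet's head, at y = -55 mm, level with the mallet's origin; a good face to strike with while the mallet is held level.
- live_centre: Bystander: bright steel lathe centre with a pointed end and a brass band, body 38 mm across and 72 mm high above the rack, on a shank like the chuck's. Origin: underside of its collar. Stands in the rack's other hole.
- tbolt_a: Bystander: dark T-bolt lying on the cart, 66 mm. Origin: middle of the underside.
- tbolt_b: Bystander: dark T-bolt standing on the cart, 66 mm high. Origin: middle of the underside.
- oil_bottle: Bystander: grey oil bottle with a red spout, 57 mm across, 151 mm high. Origin: middle of the underside.
- tape_ring: Bystander: blue roll of tape, 74 mm across, 19 mm high, lying flat. Origin: middle of the underside.
- honing_stone: Bystander: yellow stone, 32 x 100 x 23 mm. Origin: middle of the underside.
- setup_block: Bystander: grey steel block with holes, 51 x 76 x 26 mm. Origin: middle of the underside.
- insert_case: Bystander: small red and black box, 32 x 55 x 23 mm. Origin: middle of the underside.

How it is judged:
On the way, in this order (a step that is already met when the one before it is completed fails the run):
1. the chuck stands upright in the socket by itself, its tang in the drive slot, let go and not yet driven home (collar 5 to 13 mm above the rim) (z of chuck in the frame of socket_rim between 0.005 and 0.013 m and horizontal distance between chuck and socket_rim below 0.004 m and angle between chuck's own z axis and vertical below 0.1 rad and contact force between the fingers and chuck below 0.1 N), for 0.2 s.
2. the mallet strikes the chuck (over 2 N) (contact force between mallet and chuck above 2 N).
At the end, for the whole second after the job is handed in: The chuck's collar is within 1.5 mm of the socket's rim, centred within 2 mm and straight within 3 degrees; the mallet lies on the cart; both are at rest and let go (z of chuck in the frame of socket_rim below 0.0015 m and horizontal distance between chuck and socket_rim below 0.002 m and angle between the z axis of chuck and the z axis of socket_rim, either way round below 0.05 rad and linear speed of chuck below 0.02 m/s and height (world z) of mallet between -0.02 and 0.035 m and linear speed of mallet below 0.03 m/s); the robot touches nothing.
It fails at once if the chuck pressed home by the hand: touched by gripper or arm with over 2 N while its collar is less than 4.5 mm above the rim (horizontal distance between chuck and socket_rim below 0.01 m and z of chuck in the frame of socket_rim below 0.0045 m and contact force between any of the fingers, the arm and chuck above 2 N).
It fails at once if a blow of the mallet on the chuck of more than 60 N (contact force between mallet and chuck above 60 N).
It fails at once if a bystander moved by more than 25 mm (distance of any of live_centre, tbolt_a, tbolt_b, oil_bottle, tape_ring, honing_stone, setup_block, insert_case from where it was at the start of the episode above 0.025 m).
It also fails if it takes over 67 s, if anything falls off the work surface, if the arm or the gripper's body presses on something with over 40 N, if the wrist force passes 120 N, or if a joint passes its speed limit or range.

## Working session

There is one attempt and no reset: what is moved stays moved. The work goes in short steps, Python scripts to look and compute and a shell command to move; the robot and the scene stay as the last step left them, time stands still between calls to the robot, and variables do not carry over. Pictures are saved under pics/ and viewed, at most 10 in all, crops included, and the job is handed in when it is done.

```bash
mkdir -p pics; ls; cat > h.py <<'E'
import numpy as np,cv2
from scipy.spatial.transform import Rotation as Rn
from rig import *
def ray(cal,u,v):
    K=np.array(cal["mtx"]);T=np.array(cal["cam_to_world"])
    return T[:3,3],T[:3,:3]@np.linalg.solve(K,[u,v,1])
def px(cal,u,v,z):
    o,d=ray(cal,u,v);return o+d*(z-o[2])/d[2]
def proj(cal,p):
    K=np.array(cal["mtx"]);T=np.linalg.inv(np.array(cal["cam_to_world"]))
    c=K@(T[:3,:3]@np.array(p)+T[:3,3]);return c[:2]/c[2]
def delta(p,dR=None):
    # world target -> tool shift cm
    s=get_state();R=Rn.from_euler('xyz',s["ee_rot"]).as_matrix()
    return R.T@(np.array(p)-np.array(s["eef_pos"]))*100
E
python3 - <<'E'
from h import *
s=get_state();print(s,tip_extent)
for n in("scene","side","wrist"):
    c=get_calibration(n);im=read_camera(n);cv2.imwrite(f"pics/{n}0.png",im)
    np.save(n,c,allow_pickle=True);print(n,np.round(c["mtx"],1).tolist(),np.round(c["cam_to_world"],3).tolist())
E
```

```text
pics
{'clock': 0.0, 'q': array([ 0.03380211,  0.68997378, -0.19448145,  1.56638715,  0.15727501,
        0.90249113, -0.21509887]), 'joint_vel': array([-0.00039778,  0.00067942, -0.00199024,  0.00010674,  0.00023688,
       -0.00017164,  0.00033703]), 'tau': array([ 1.13546095e-03, -5.39627159e+01, -1.26661520e+00, -1.58547074e+01,
        9.07521317e-03,  9.41080711e-03,  5.53111545e-05]), 'eef_pos': array([ 6.24351296e-01, -6.33330301e-05,  2.41478078e-01]), 'ee_rot': array([-3.13972543e+00,  1.39146599e-04,  1.57084457e+00]), 'force': array([ 0.24983523, -0.66131008, -0.37297561]), 'ft_torque': array([-0.01641521,  0.01024947,  0.01153744]), 'grasp_force': 0.0, 'width': 0.9990520232387896} 0.011
scene [[409.8, 0.0, 323.8], [0.0, 409.8, 201.7], [0.0, 0.0, 1.0]] [[-0.72, -0.522, 0.457, 0.118], [-0.693, 0.56, -0.453, 0.42], [-0.019, -0.643, -0.765, 0.833], [0.0, 0.0, 0.0, 1.0]]
side [[370.4, 0.0, 313.8], [0.0, 370.4, 198.4], [0.0, 0.0, 1.0]] [[-0.996, -0.049, 0.077, 0.48], [-0.091, 0.56, -0.824, 0.851], [-0.003, -0.827, -0.562, 0.699], [0.0, 0.0, 0.0, 1.0]]
wrist [[318.5, 0.0, 320.5], [0.0, 318.5, 201.7], [0.0, 0.0, 1.0]] [[1.0, 0.0, -0.002, 0.623], [-0.0, -0.956, -0.293, 0.074], [-0.002, 0.293, -0.956, 0.374], [0.0, 0.0, 0.0, 1.0]]
```

View pics/scene0.png

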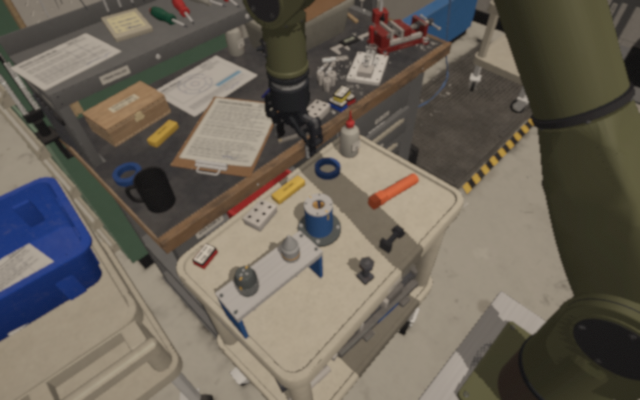

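View pics/side0.png

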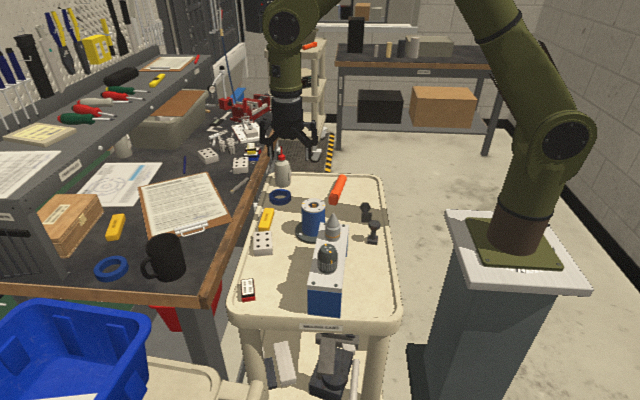

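View pics/wrist0.png

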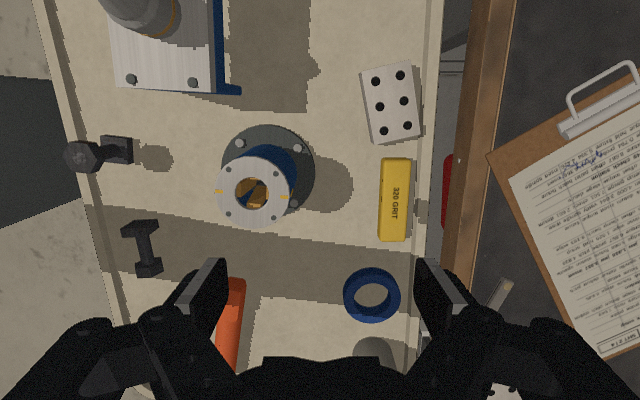

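The wrist view shows the socket rim centred at about (253,191) with yellow marks at (219,191) and (284,197). The live centre is in the rack's near hole. The chuck, at scene (246,280) and side (327,255), is in the far hole, and the mallet is orange, at scene (393,190).

```bash
python3 - <<'E'
from h import *
C={n:np.load(n+".npy",allow_pickle=True).item() for n in("scene","side","wrist")}
w,s,d=C["wrist"],C["scene"],C["side"]
f=lambda *a:print(a[0],np.round(a[1],4))
f("rim",px(w,253,191,.1));a=px(w,219,191,.1);b=px(w,284,197,.1);f("m1",a);f("m2",b)
f("rim scene",px(s,318,203,.1)); f("rim side",px(d,314,204,.1))
f("chuck nose scene",px(s,245,271,.165));f("chuck side",px(d,327,248,.165))
f("lc tip",px(s,290,238,.177))
f("mallet ends",px(s,373,200,.02));f("",px(s,415,180,.02))
f("mallet side",px(d,333,201,.02));f("",px(d,342,178,.02))
im=cv2.imread("pics/scene0.png")[120:330,180:440];cv2.imwrite("pics/sc.png",cv2.resize(im,(780,600),interpolation=2)[:600])
E
```

```text
rim [ 5.62e-01 -2.00e-04  1.00e-01]
m1 [ 5.317e-01 -2.000e-04  1.000e-01]
m2 [ 0.5895 -0.0058  0.1   ]
rim scene [ 0.5622 -0.0014  0.1   ]
rim side [ 5.59e-01 -3.00e-04  1.00e-01]
chuck nose scene [0.5067 0.2477 0.165 ]
chuck side [0.5078 0.2532 0.165 ]
lc tip [0.4932 0.1437 0.177 ]
mallet ends [ 0.5135 -0.152   0.02  ]
 [ 0.4759 -0.2836  0.02  ]
mallet side [ 0.5099 -0.136   0.02  ]
 [ 0.4851 -0.2826  0.02  ]
```

View pics/sc.png

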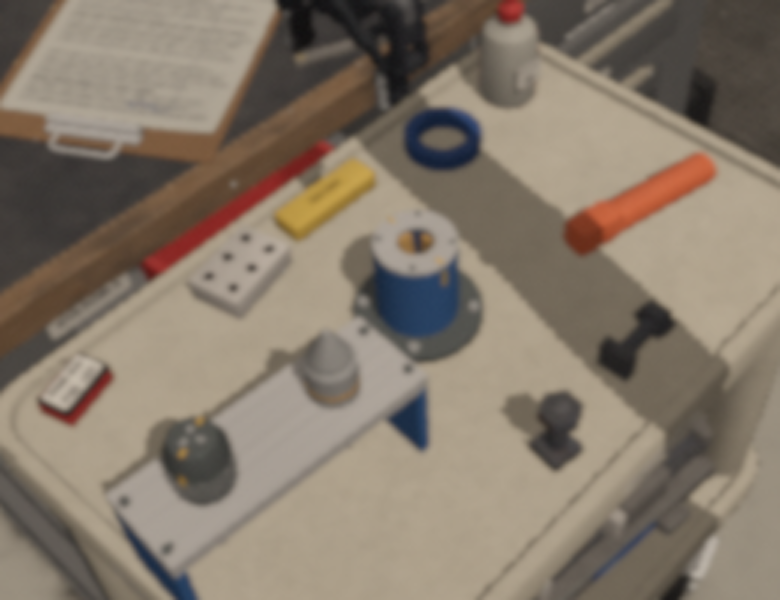

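The crop shows the chuck in the far hole, with yellow marks on its nose at about (199,421) and (183,482). The mallet's darker head is its near end, at (585,230). Next I'll look at the chuck from directly above.

```bash
python3 -m creep '[1,25,-11.7,-4,0,0,0,1,25,-11.7,-4,0,0,0,1,25,-11.7,-4,0,0,0,1,25,-11.7,-4,0,0,0,1,25,-11.7,-4,0,0,0,1,25,-11.7,-4,0,0,0,1,25,-11.7,-4,0,0,0,1,25,-11.7,-4,0,0,0,1,25,-11.7,-4,0,0,0]' 40
python3 - <<'E'
from h import *
s=get_state();print(s["eef_pos"],s["ee_rot"],s["clock"],s["force"])
c=get_calibration("wrist");np.save("w1",c,allow_pickle=True)
im=read_camera("wrist");cv2.imwrite("pics/w1.png",im)
print(proj(c,[.507,.25,.165]))
E
```

```text
clock: 0.9
eef_pos: [0.5068, 0.2524, 0.2824]
ee_rot: [-3.141, -0.001, 1.576]
force: [1.3, 0.1, 0.7]
width: 1.0
grasp_force: 0.0
[0.50681489 0.25235155 0.2824485 ] [-3.14146848e+00 -8.46219785e-04  1.57574338e+00] 0.9 [1.27508996 0.12343171 0.67356656]
[323.10568627 201.40505671]
```

View pics/w1.png

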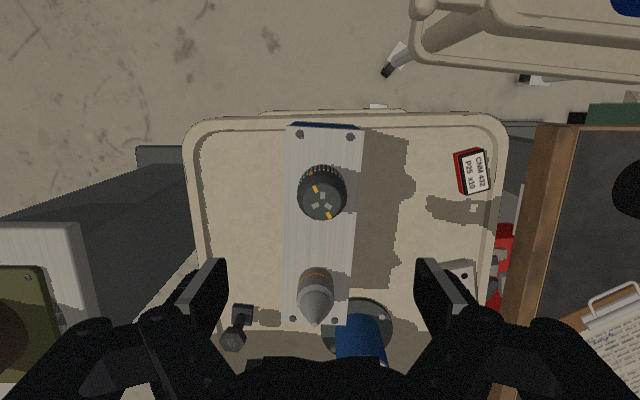

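The wrist view shows the chuck nose at about (322,202), with marks at (315,189) and (329,215). I'll enlarge it to confirm.

```bash
python3 - <<'E'
from h import *
c=np.load("w1.npy",allow_pickle=True).item()
im=cv2.imread("pics/w1.png");
cv2.imwrite("pics/w1c.png",cv2.resize(im[150:240,270:380],(770,630)[:2] and (733,600),interpolation=2))
hsv=cv2.cvtColor(im,cv2.COLOR_BGR2HSV)
m=cv2.inRange(hsv,(15,140,120),(32,255,255));m[:150]=0;m[240:]=0;m[:,:290]=0;m[:,355:]=0
n,l,st,ce=cv2.connectedComponentsWithStats(m);
for i in range(1,n): print(st[i],ce[i],px(c,*ce[i],.165))
for u,v in [(322,202),(315,189),(329,215)]:print(px(c,u,v,.165))
# rack corner screws on top z=.105
for u,v in [(299,134),(350,135),(293,319),(335,320)]:print(px(c,u,v,.105))
E
```

```text
[309 172   3   3   4] [310.25 173.  ] [0.49654947 0.27369178 0.165     ]
[312 185   6   8  29] [314.72413793 188.5862069 ] [0.5001208  0.26083923 0.165     ]
[325 212   7   7  28] [328.17857143 215.        ] [0.51130681 0.23819428 0.165     ]
[0.50609495 0.24948444 0.165     ]
[0.50034456 0.26049347 0.165     ]
[0.51199043 0.23819764 0.165     ]
[0.48403663 0.29902247 0.105     ]
[0.53284862 0.29831949 0.105     ]
[0.47404252 0.09050529 0.105     ]
[0.52226688 0.08939403 0.105     ]
```

View pics/w1c.png

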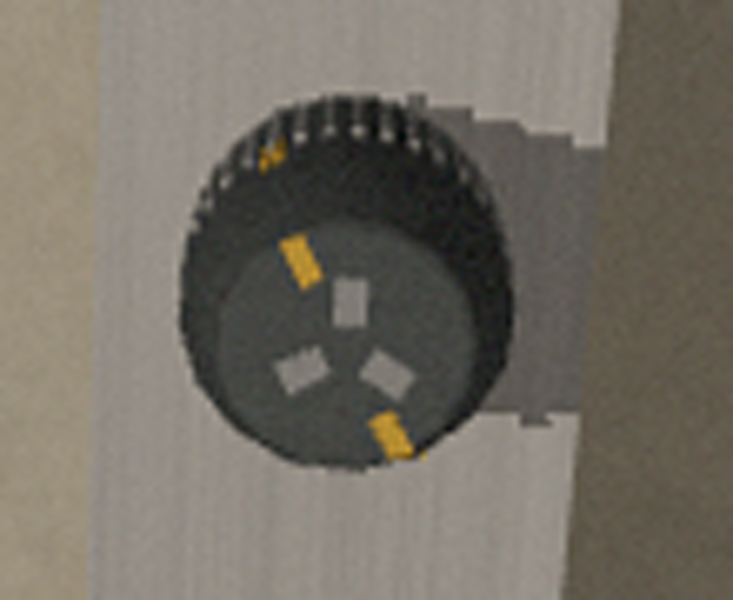

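The crop confirms the nose centre, giving the chuck at (0.506, 0.2495) with its y axis at 2.03 rad. That agrees with the rack's hole position. I'll descend part of the way and check the pose.

```bash
python3 - <<'E'
from h import *
print(delta([.506,.2495,.128]),get_state()["eef_pos"],get_state()["q"])
E
python3 -m creep '[1,-0.1,-0.1,4,0,0,0,1,-0.1,-0.1,8,0,0,0,1,-0.1,-0.1,10,0,0,0,1,-0.1,-0.1,10,0,0,0,1,-0.1,-0.1,10,0,0,0]'
```

```text
[-0.02630349 -0.18388489 15.41184659] [0.50784334 0.2499089  0.28211809] [-0.42761494  0.56255125 -0.18423643  1.69771259  0.12669577  0.89347723
 -0.66255751]
clock: 1.37
eef_pos: [0.5074, 0.2469, 0.1815]
ee_rot: [-3.14, 0.002, 1.568]
force: [-0.2, -0.5, 1.2]
width: 1.0
grasp_force: 0.0
```

```bash
python3 -m creep '[1,0.05,-0.1,3,0,0,0,1,0.05,-0.1,5.4,0,0,0,1,0.05,-0.1,5.4,0,0,0,1,0.05,-0.1,5.4,0,0,0]'
python3 -m creep '[-1,0.05,-0.1,0,0,0,0,-1,0.05,-0.1,0,0,0,0,-1,0.05,-0.1,0,0,0,0,-1,0.05,-0.1,0,0,0,0,-1,0.05,-0.1,0,0,0,0,-1,0.05,-0.1,0,0,0,0,-1,0.05,-0.1,0,0,0,0,-1,0.05,-0.1,0,0,0,0]' 50
```

```text
clock: 1.7
eef_pos: [0.5069, 0.2491, 0.1293]
ee_rot: [3.141, 0.0, 1.57]
force: [-0.5, 0.5, -0.3]
width: 0.999
grasp_force: 0.0
clock: 2.37
eef_pos: [0.5067, 0.2506, 0.1303]
ee_rot: [3.138, -0.002, 1.57]
force: [0.6, -0.5, 7.6]
width: 0.501
grasp_force: 50.0
```

```bash
python3 -m creep '[-1,0,0,-3,0,0,0,-1,0,0,-7,0,0,0,-1,0,0,-11,0,0,0,-1,0,0,-15,0,0,0,-1,0,0,-17,0,0,0,-1,0,0,-17,0,0,0,-1,0,0,-17,0,0,0]' 
python3 - <<'E'
from h import *
s=get_state();print(s["eef_pos"],s["force"])
print(delta([.562,0,.3]))
E
```

```text
clock: 2.95
eef_pos: [0.505, 0.2499, 0.2991]
ee_rot: [3.14, -0.001, 1.571]
force: [-0.7, -0.2, -5.6]
width: 0.501
grasp_force: 55.8
[0.5049776  0.24990812 0.29911715] [-0.66903715 -0.24692675 -5.58100525]
[-24.9903924    5.7039624   -0.09546765]
```

```bash
python3 - <<'E'
from h import *
w=np.load("wrist.npy",allow_pickle=True).item()
im=cv2.imread("pics/wrist0.png");hsv=cv2.cvtColor(im,cv2.COLOR_BGR2HSV)
sub=np.zeros(im.shape[:2],np.uint8);sub[145:240,205:305]=255
y=cv2.inRange(hsv,(12,120,120),(35,255,255))&sub
n,l,st,ce=cv2.connectedComponentsWithStats(y)
for i in range(1,n):
    if st[i][4]>3: print("yel",st[i],ce[i],px(w,*ce[i],.1))
g=cv2.inRange(hsv,(0,0,150),(180,60,255))&sub
n,l,st,ce=cv2.connectedComponentsWithStats(g);i=1+np.argmax(st[1:,4]);print(st[i])
cs,h=cv2.findContours((l==i).astype(np.uint8),cv2.RETR_CCOMP,cv2.CHAIN_APPROX_NONE)
for c in cs:
    if len(c)>40:
        e=cv2.fitEllipse(cv2.convexHull(c)) ;print("ell",e,px(w,*e[0],.1))
cv2.imwrite("pics/rim.png",cv2.resize(im[145:240,205:305],(630,600),interpolation=2))
E
```

```text
yel [250 178   9   2  13] [253.84615385 178.53846154] [0.56347699 0.01118172 0.1       ]
yel [266 188   3  11  24] [266.75       193.54166667] [ 0.57417616 -0.00253896  0.1       ]
yel [215 190   8   3  24] [218.5 191. ] [ 5.31230400e-01 -2.04700182e-04  1.00000000e-01]
yel [280 195   8   4  27] [283.33333333 196.66666667] [ 0.58890711 -0.00544041  0.1       ]
yel [249 203  12   4  32] [254.9375 204.5   ] [ 0.56298965 -0.01281997  0.1       ]
[ 205  145  100   94 5007]
ell ((236.14329528808594, 190.29025268554688), (76.76960754394531, 165.41098022460938), 113.98896026611328) [5.47030452e-01 4.57092341e-04 1.00000000e-01]
ell ((250.82037353515625, 193.2947998046875), (35.14957046508789, 37.48409652709961), 104.88699340820312) [ 0.55994213 -0.00231624  0.1       ]
```

View pics/rim.png

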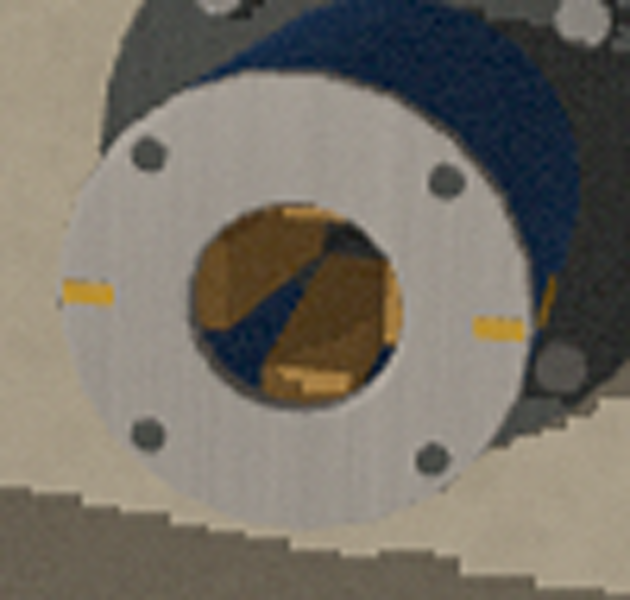

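The rim centre is at about (252,192.5), giving a socket at (0.5603, -0.002) with yaw -0.09. Next I'll carry the chuck over the socket, starting the turn at one end of the slot range.

```bash
python3 -m creep '[-1,-3.6,0.8,0,0,0,0,-1,-7.2,1.6,0,0,0,0,-1,-10.8,2.4,0,0,0,-0.05,-1,-14.4,3.1,0,0,0,-0.1,-1,-18,3.9,0,0,0,-0.15,-1,-21.6,4.7,0,0,0,-0.2,-1,-24,5.3,0,0,0,-0.25,-1,-25.2,5.5,0,0,0,-0.25,-1,-25.2,5.5,0,0,0,-0.25,-1,-25.2,5.5,0,0,0,-0.25]' 
python3 - <<'E'
from h import *
read_camera("side");s=get_state();print(s["eef_pos"],s["force"],s["ee_rot"],s["q"][6])
print(delta([.5603,-.0018,.3]))
cv2.imwrite("pics/s2.png",read_camera("side")[120:270,230:430])
E
```

```text
clock: 3.78
eef_pos: [0.5588, -0.0015, 0.2966]
ee_rot: [-3.138, -0.002, 1.82]
force: [-0.7, -0.2, -4.2]
width: 0.5
grasp_force: 55.8
[5.58925504e-01 3.81966939e-05 2.97085730e-01] [-1.01426681  0.87172995 -3.73107734] [-3.13924427e+00 -2.41199939e-03  1.82221376e+00] 0.001750632572994192
[-0.21153129  0.08671232 -0.29214247]
```

```bash
python3 -m creep '[-1,-0.2,0.1,3,0,0,0,-1,-0.2,0.1,7,0,0,0,-1,-0.2,0.1,11,0,0,0,-1,-0.2,0.1,13.5,0,0,0,-1,-0.2,0.1,14.7,0,0,0,-1,-0.2,0.1,14.7,0,0,0,-1,-0.2,0.1,14.7,0,0,0]' 
python3 - <<'E'
from h import *
read_camera("side");s=get_state();print(s["eef_pos"],s["force"],s["ee_rot"],s["ft_torque"])
E
```

```text
clock: 4.47
eef_pos: [0.562, -0.0015, 0.1513]
ee_rot: [3.141, -0.001, 1.823]
force: [1.8, 0.1, -3.9]
width: 0.495
grasp_force: 55.7
[ 0.56200792 -0.00188095  0.15197281] [ 1.34762444  1.31304797 -3.96454993] [ 3.14033835e+00 -7.00471876e-04  1.82284306e+00] [ 0.05436442 -0.38154976  0.00378863]
```

```bash
python3 -m creep '[-1,0,0,0.4,0,0,0,-1,0,0,0.8,0,0,0,-1,0,0,0.8,0,0,0,-1,0,0,0.8,0,0,0]'; python3 -m creep '[-1,0,0,0.1,0,0,0,-1,0,0,0.2,0,0,0,-1,0,0,0.2,0,0,0,-1,0,0,0.2,0,0,0]' 
```

```text
clock: 4.85
eef_pos: [0.562, -0.0027, 0.1437]
ee_rot: [3.14, -0.001, 1.821]
force: [1.5, 2.1, -5.1]
width: 0.499
grasp_force: 55.8
clock: 5.18
eef_pos: [0.5622, -0.0029, 0.1431]
ee_rot: [3.139, -0.0, 1.821]
force: [-0.7, 3.8, 9.9]
width: 0.496
grasp_force: 57.0
```

```bash
for i in 1; do python3 -m creep '[-1,0,0,0,0,0,-0.1,-1,0,0,0,0,0,-0.2,-1,0,0,0,0,0,-0.2]'; python3 -m creep '[-1,0,0,0,0,0,-0.1,-1,0,0,0,0,0,-0.2,-1,0,0,0,0,0,-0.2]'; done | grep -E "eef|force:"
```

```text
eef_pos: [0.5625, -0.0029, 0.1431]
force: [0.5, 2.1, 7.7]
grasp_force: 56.9
eef_pos: [0.5626, -0.0028, 0.143]
force: [-0.2, 2.2, 8.5]
grasp_force: 56.9
```

```bash
python3 -m creep '[-1,0,0,0,0,0,-0.1,-1,0,0,0,0,0,-0.2,-1,0,0,0,0,0,-0.2]' | grep -E "eef|force:"
```

```text
eef_pos: [0.5625, -0.0027, 0.143]
force: [0.2, 2.3, 8.0]
grasp_force: 56.9
```

```bash
python3 -m creep '[-1,0,0,0,0,0,-0.1,-1,0,0,0,0,0,-0.2,-1,0,0,0,0,0,-0.2]' | grep -E "eef|force:"
```

```text
eef_pos: [0.5624, -0.0025, 0.1428]
force: [0.5, 2.9, 6.4]
grasp_force: 56.8
```

```bash
python3 -m creep '[-1,0,0,0,0,0,-0.1,-1,0,0,0,0,0,-0.2,-1,0,0,0,0,0,-0.2]' | grep -E "eef|force:"
```

```text
eef_pos: [0.5622, -0.0025, 0.1426]
force: [0.4, 2.8, 6.3]
grasp_force: 56.7
```

```bash
python3 -m creep '[-1,0,0,0,0,0,-0.1,-1,0,0,0,0,0,-0.2,-1,0,0,0,0,0,-0.2]' | grep -E "eef|force:|rot"
```

```text
eef_pos: [0.562, -0.0024, 0.1419]
ee_rot: [3.139, 0.001, 3.023]
force: [1.7, 3.5, 0.6]
grasp_force: 56.2
```

```bash
python3 -m creep '[-1,0,0,0,0,0,-0.1,-1,0,0,0,0,0,-0.2,-1,0,0,0,0,0,-0.2]' | grep -E "eef|force:|rot"
```

```text
eef_pos: [0.5617, -0.0025, 0.1414]
ee_rot: [3.139, 0.001, -3.062]
force: [0.4, 5.2, -1.5]
grasp_force: 56.1
```

```bash
python3 -m creep '[-1,0,0,0.15,0,0,0,-1,0,0,0.3,0,0,0,-1,0,0,0.3,0,0,0]' | grep -E "eef|force:|rot"
python3 -c "
from h import *
s=get_state();print(s['force'],s['ft_torque'],s['eef_pos'])"
```

```text
eef_pos: [0.5619, -0.0023, 0.1385]
ee_rot: [3.14, 0.002, -3.066]
force: [1.8, 5.7, -1.0]
grasp_force: 56.1
[ 1.80358463  5.67842033 -0.97080026] [ 1.47649141 -0.29489701 -0.04715638] [ 0.56194904 -0.00229866  0.13852631]
```

```bash
python3 -m creep '[-1,0,0.1,0.1,0,0,0,-1,0,0.1,0.25,0,0,0,-1,0,0.1,0.25,0,0,0,-1,0,0.1,0.25,0,0,0]' | grep -E "eef|force:|rot"
python3 -c "
from h import *
s=get_state();print(s['force'],s['ft_torque'],s['eef_pos'],s['q'])"
```

```text
eef_pos: [0.5621, -0.002, 0.136]
ee_rot: [3.141, 0.002, -3.064]
force: [1.6, 3.8, 0.4]
grasp_force: 56.1
[1.56888672 3.76325752 0.44803754] [ 1.41891302 -0.42976619  0.03128444] [ 0.56205431 -0.0019536   0.13596282] [ 0.25870744  0.81323608 -0.58290422  1.84126414  0.67478395  0.69310721
  0.93109057]
```

```bash
python3 -m creep '[-1,0,0.1,0.1,0,0,0,-1,0,0.1,0.1,0,0,0]' | grep -E "eef|force:"
python3 -m creep '[1,0,0,0,0,0,0,1,0,0,0,0,0,0,1,0,0,0,0,0,0,1,0,0,0,0,0,0,1,0,0,0,0,0,0,1,0,0,0,0,0,0]'
python3 -c "
from h import *
c=get_calibration('side');im=read_camera('side');cv2.imwrite('pics/s3.png',cv2.resize(im[150:260,250:400],(800,587),interpolation=2))"
```

```text
eef_pos: [0.5621, -0.0017, 0.135]
force: [2.5, 4.3, 1.1]
grasp_force: 56.3
clock: 8.18
eef_pos: [0.561, -0.0022, 0.1347]
ee_rot: [-3.141, -0.001, -3.063]
force: [-0.7, -0.8, 0.1]
width: 1.001
grasp_force: 0.0
```

View pics/s3.png

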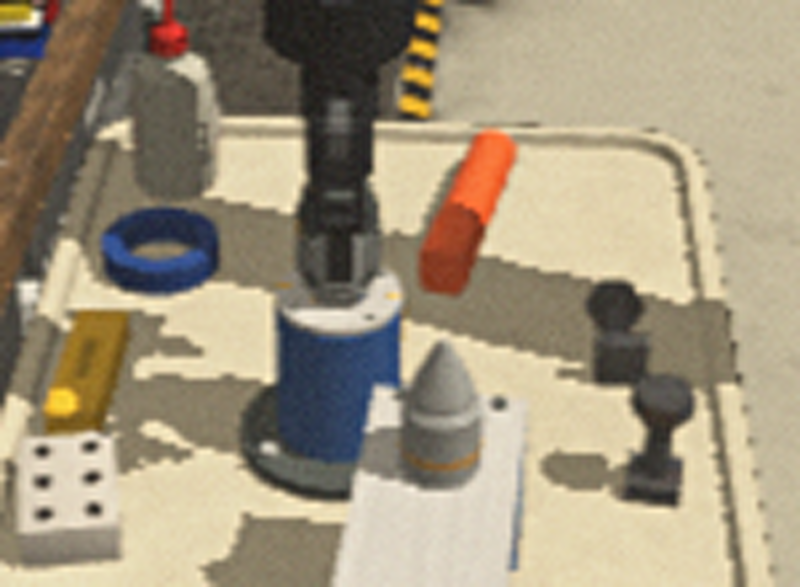

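The chuck has been let go and stands in the socket. The mallet's square head is its +y end. I'll lift clear and look down at the mallet.

```bash
python3 -m creep '[1,0,0,-3,0,0,0,1,0,0,-7,0,0,0,1,0,0,-11,0,0,0,1,0,0,-14,0,0,0.1,1,1,-3,-15,0,0,0.22,1,2,-6,-15,0,0,0.34,1,3,-9,-15,0,0,0.46,1,4,-12,-15,0,0,0.58,1,5,-15,-15,0,0,0.7,1,6.5,-18,-15,0,0,0.82,1,7.7,-20.7,-15,0,0,0.94,1,7.7,-20.7,-15,0,0,1.06,1,7.7,-20.7,-15,0,0,1.18,1,7.7,-20.7,-15,0,0,1.3,1,7.7,-20.7,-15,0,0,1.42,1,7.7,-20.7,-15,0,0,1.54,1,7.7,-20.7,-15,0,0,1.66,1,7.7,-20.7,-15,0,0,1.78,1,7.7,-20.7,-15,0,0,1.85,1,7.7,-20.7,-15,0,0,1.85]'
python3 - <<'E'
from h import *
read_camera("side")
s=get_state();print(s["eef_pos"],s["ee_rot"],s["q"][6])
c=get_calibration("wrist");np.save("w2",c,allow_pickle=True)
cv2.imwrite("pics/w2.png",read_camera("wrist"))
E
```

```text
clock: 9.9
eef_pos: [0.5008, -0.2139, 0.2848]
ee_rot: [-3.141, 0.0, 1.369]
force: [0.1, 0.0, -0.5]
width: 0.998
grasp_force: 0.0
[ 0.50082052 -0.21389777  0.28483044] [-3.14133854e+00  2.50977692e-04  1.37278466e+00] -0.023690029865591985
```

View pics/w2.png

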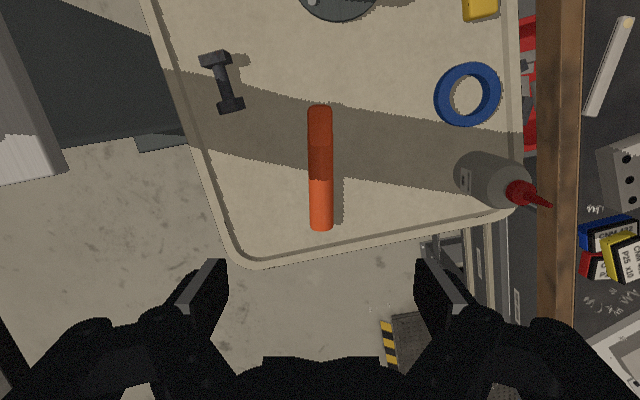

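The wrist view shows the mallet upright in the picture, with its head end at (320,104) and handle end at (321,230), so it is already in line with the tool.

```bash
python3 - <<'E'
from h import *
c=np.load("w2.npy",allow_pickle=True).item();im=cv2.imread("pics/w2.png");hsv=cv2.cvtColor(im,cv2.COLOR_BGR2HSV)
m=cv2.inRange(hsv,(3,150,60),(14,255,255));m[:,:290]=0;m[:,350:]=0;m[240:]=0
ys=np.where(m.any(1))[0];print(ys[0],ys[-1])
for y in(110,125,140,150,160,180,200,220):
    x=np.where(m[y])[0];print(y,x[0],x[-1],px(c,(x[0]+x[-1])/2,y,.02))
h=px(c,320,ys[0],.03);t=px(c,321,ys[-1],.016);print("ends",h,t,np.linalg.norm((h-t)[:2]))
d=(h-t)[:2]/np.linalg.norm((h-t)[:2]);print("yaw",np.arctan2(d[1],d[0]));o=(h+t)/2;print("origin",o)
s=get_state();print(delta([o[0],o[1],.015]))
s2=get_calibration("scene");print(s2["cam_to_world"].shape if hasattr(s2["cam_to_world"],'shape') else'')
E
```

```text
105 230
110 308 331 [ 0.51089494 -0.14776603  0.02      ]
125 308 331 [ 0.50742795 -0.16494817  0.02      ]
140 308 332 [ 0.50447063 -0.18271978  0.02      ]
150 308 332 [ 0.50204745 -0.19475743  0.02      ]
160 308 332 [ 0.49957943 -0.2070178   0.02      ]
180 309 332 [ 0.49513076 -0.23235769  0.02      ]
200 309 332 [ 0.48987216 -0.2585431   0.02      ]
220 310 332 [ 0.48505904 -0.28588507  0.02      ]
ends [ 0.51264382 -0.14223486  0.03      ] [ 0.4819354  -0.30149061  0.016     ] 0.1621893975390741
yaw 1.380309658160826
origin [ 0.49728961 -0.22186274  0.023     ]
[-0.84900009 -0.18592656 26.97937809]
(4, 4)
```

```bash
python3 -m creep '[1,-0.8,-0.2,4,0,0,0,1,-0.8,-0.2,8,0,0,0,1,-0.8,-0.2,12,0,0,0,1,-0.8,-0.2,16,0,0,0,1,-0.8,-0.2,20,0,0,0,1,-0.8,-0.2,23,0,0,0,1,-0.8,-0.2,24,0,0,0,1,-0.8,-0.2,24,0,0,0,1,-0.8,-0.2,24,0,0,0]'
python3 -c "
from h import *
read_camera('side');print(delta([.4973,-.2219,.016]),get_state()['eef_pos'],get_state()['force'])"
```

```text
clock: 10.75
eef_pos: [0.498, -0.2217, 0.0454]
ee_rot: [3.141, -0.0, 1.372]
force: [0.6, 0.0, 0.1]
width: 1.002
grasp_force: 0.0
[-0.01643864 -0.13825365  3.03136857] [ 0.49860599 -0.22199285  0.04631738] [ 0.86829378 -0.76014069  0.04649977]
```

```bash
python3 -m creep '[1,0,-0.1,1.5,0,0,0,1,0,-0.1,2.8,0,0,0,1,0,-0.1,2.8,0,0,0,1,0,-0.1,2.8,0,0,0]'
python3 -m creep '[-1,0,0,0,0,0,0,-1,0,0,0,0,0,0,-1,0,0,0,0,0,0,-1,0,0,0,0,0,0,-1,0,0,0,0,0,0,-1,0,0,0,0,0,0,-1,0,0,0,0,0,0,-1,0,0,0,0,0,0,-1,0,0,0,0,0,0]' 110
```

```text
clock: 11.13
eef_pos: [0.4966, -0.2214, 0.0173]
ee_rot: [3.141, 0.0, 1.371]
force: [-0.1, 0.1, -0.7]
width: 0.999
grasp_force: 0.0
clock: 11.88
eef_pos: [0.4973, -0.2216, 0.0179]
ee_rot: [3.139, 0.0, 1.371]
force: [0.3, 0.7, 7.4]
width: 0.336
grasp_force: 108.1
```

```bash
python3 -m creep '[-1,0,0,-2,0,0,0,-1,0,0,-5,0,0,0,-1,0,0,-9,0,0,0,-1,0,0,-13,0,0,0,-1,0,0,-17,0,0,0,-1,0,0,-21,0,0,0,-1,0,0,-23,0,0,0,-1,0,0,-23,0,0,0]'
python3 - <<'E'
from h import *
read_camera("side");s=get_state();print(s["eef_pos"],s["force"],s["ft_torque"])
# strike TCP xy : chuck - 55mm*dir
y=1.380;t=np.array([.5605-.055*np.cos(y),-.002-.055*np.sin(y),.215]);print(t,delta(t))
cv2.imwrite("pics/s4.png",read_camera("side")[100:250,230:430])
E
```

```text
clock: 12.55
eef_pos: [0.4988, -0.2222, 0.2515]
ee_rot: [3.132, 0.001, 1.37]
force: [0.2, 1.1, -3.3]
width: 0.337
grasp_force: 110.0
[ 0.49718519 -0.22178131  0.24866508] [ 1.02815031e-03 -4.74284709e-01 -4.25435052e+00] [0.00372707 0.02357085 0.0136149 ]
[ 0.55006975 -0.05600194  0.215     ] [17.30139566  1.8687693   3.36132881]
```

```bash
python3 -m creep '[-1,3.5,0.4,0,0,0,0,-1,7.5,0.8,0,0,0,0,-1,11.5,1.2,0,0,0,0,-1,15,1.6,1,0,0,0,-1,17.3,1.9,2,0,0,0,-1,17.3,1.9,3,0,0,0,-1,17.3,1.9,3,0,0,0,-1,17.3,1.9,3,0,0,0]'
python3 - <<'E'
from h import *
read_camera("side");s=get_state();print(s["eef_pos"],s["force"])
c=get_calibration("side");print(proj(c,[.5605,-.002,.17]),proj(c,[.5605,-.002,.197]))
cv2.imwrite("pics/s5.png",cv2.resize(read_camera("side")[140:250,250:400],(800,587),interpolation=2))
E
```

```text
clock: 13.32
eef_pos: [0.5472, -0.0566, 0.2144]
ee_rot: [-3.136, 0.002, 1.37]
force: [0.5, 0.0, -3.1]
width: 0.329
grasp_force: 109.9
[ 0.54792318 -0.05725427  0.21537344] [-0.1659354  -1.38076782 -3.60788432]
[313.45216215 182.5149211 ] [313.41865249 173.92194575]
```

View pics/s5.png

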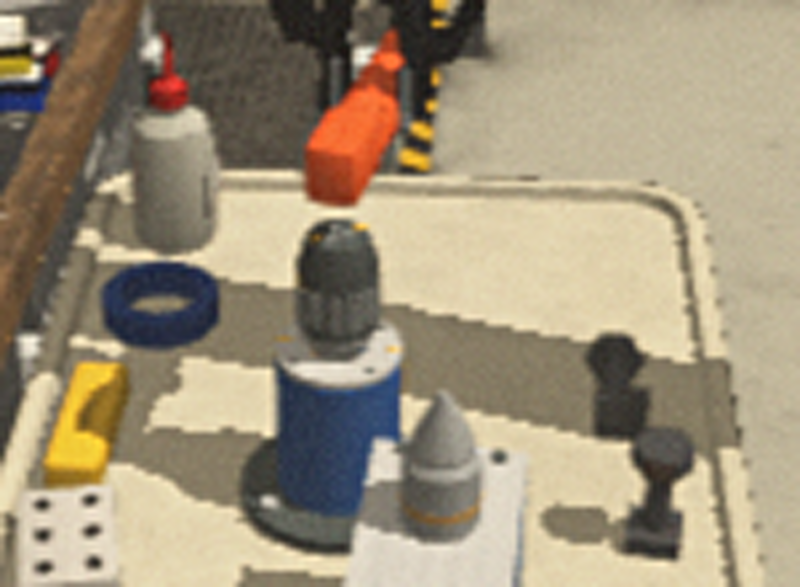

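The chuck stands upright with its nose at crop (338,232), which matches the prediction (313,183), and the mallet head is above it. I'll lower in small steps and tap.

```bash
python3 -m creep '[-1,0.1,0.1,1,0,0,0,-1,0.1,0.1,2,0,0,0,-1,0.1,0.1,2.2,0,0,0,-1,0.1,0.1,2.2,0,0,0]' | grep -E "eef|force:|rot"; python3 -m creep '[-1,0,0,0.1,0,0,0,-1,0,0,0.2,0,0,0,-1,0,0,0.3,0,0,0,-1,0,0,0.4,0,0,0,-1,0,0,0.4,0,0,0]' | grep -E "eef|force:|rot"
```

```text
eef_pos: [0.5496, -0.0552, 0.1936]
ee_rot: [-3.139, 0.001, 1.37]
force: [-0.7, 0.0, -3.1]
grasp_force: 109.9
eef_pos: [0.5506, -0.0548, 0.1908]
ee_rot: [3.141, -0.0, 1.371]
force: [-1.2, -0.1, -2.5]
grasp_force: 109.9
```

```bash
for i in 1; do python3 -m creep '[-1,0,0,0.1,0,0,0,-1,0,0,0.2,0,0,0,-1,0,0,0.2,0,0,0]' | grep -E "eef|force:|rot"; python3 -m creep '[-1,0,0,0.1,0,0,0,-1,0,0,0.2,0,0,0,-1,0,0,0.2,0,0,0]' | grep -E "eef|force:|rot";done
```

```text
eef_pos: [0.5505, -0.0548, 0.1887]
ee_rot: [-3.141, 0.0, 1.371]
force: [0.5, 0.8, -3.9]
grasp_force: 109.9
eef_pos: [0.5507, -0.0548, 0.1869]
ee_rot: [3.141, -0.0, 1.371]
force: [0.2, 0.3, -1.2]
grasp_force: 109.9
```

Contact is just starting. Now I'll make modest taps: lift about 4 mm, come down slightly lower, and check the force.

```bash
python3 -m creep '[-1,0,0,0.15,0,0,0,-1,0,0,0.3,0,0,0,-1,0,0,0.3,0,0,0]' | grep -E "eef|force:|rot"; python3 -m creep '[-1,0,0,-0.4,0,0,0,-1,0,0,0,0,0,0,-1,0,0,0.2,0,0,0,-1,0,0,0.3,0,0,0,-1,0,0,0.3,0,0,0]' | grep -E "eef|force:|rot"
```

```text
eef_pos: [0.5511, -0.0551, 0.1845]
ee_rot: [3.14, 0.0, 1.37]
force: [-1.4, -1.4, 6.1]
grasp_force: 110.5
eef_pos: [0.5515, -0.0551, 0.1816]
ee_rot: [3.139, -0.0, 1.37]
force: [-2.1, -2.2, 8.5]
grasp_force: 110.9
```

```bash
python3 -m creep '[-1,0,0,-0.4,0,0,0,-1,0,0,0,0,0,0,-1,0,0,0.2,0,0,0,-1,0,0,0.3,0,0,0,-1,0,0,0.3,0,0,0]' | grep -E "eef|force:|rot"; python3 -m creep '[-1,0,0,-0.2,0,0,0,-1,0,0,0,0,0,0,-1,0,0,0.1,0,0,0,-1,0,0,0.2,0,0,0,-1,0,0,0.2,0,0,0]' | grep -E "eef|force:|rot"
```

```text
eef_pos: [0.5514, -0.0552, 0.1786]
ee_rot: [3.139, 0.0, 1.37]
force: [-1.8, -1.2, 10.3]
grasp_force: 111.2
eef_pos: [0.5515, -0.0553, 0.1768]
ee_rot: [3.139, 0.0, 1.37]
force: [-1.2, -1.6, 12.2]
grasp_force: 111.4
```

```bash
python3 -m creep '[-1,0,0,0.1,0,0,0,-1,0,0,0.2,0,0,0,-1,0,0,0.2,0,0,0]' | grep -E "eef|force:|rot"; python3 -m creep '[-1,0,0,0.1,0,0,0,-1,0,0,0.2,0,0,0,-1,0,0,0.2,0,0,0]' | grep -E "eef|force:|rot"
```

```text
eef_pos: [0.5516, -0.0555, 0.1753]
ee_rot: [3.139, 0.0, 1.37]
force: [-3.5, -2.4, 16.8]
grasp_force: 112.1
eef_pos: [0.5513, -0.0565, 0.1731]
ee_rot: [3.139, 0.002, 1.369]
force: [-1.3, -3.4, 14.3]
grasp_force: 112.4
```

```bash
python3 -m creep '[-1,0,0,-2,0,0,0,-1,0,0,-4,0,0,0,-1,0,0,-4,0,0,0]' | grep -E "eef|force:|rot"; python3 - <<'E'
from h import *
cv2.imwrite("pics/s6.png",cv2.resize(read_camera("side")[140:250,250:400],(800,587),interpolation=2))
c=get_calibration("side")
for z in(.16,.161,.163,.165,.17):print(z,proj(c,[.5605,-.002,z]))
E
```

```text
eef_pos: [0.5523, -0.0547, 0.2138]
ee_rot: [3.137, -0.001, 1.371]
force: [0.7, 0.4, -4.0]
grasp_force: 110.3
0.16 [313.46431803 185.63208611]
0.161 [313.46310852 185.32192903]
0.163 [313.46068547 184.7005793 ]
0.165 [313.45825702 184.07784497]
0.17 [313.45216215 182.5149211 ]
```

View pics/s6.png

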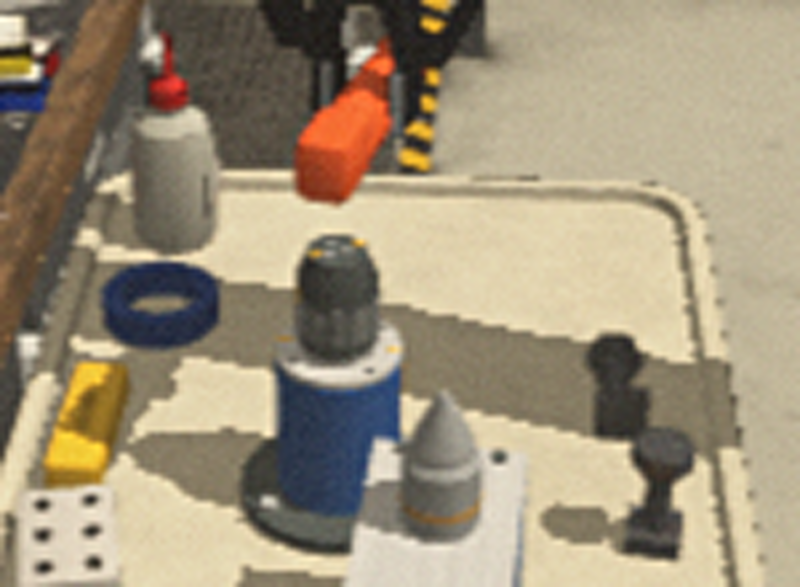

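The chuck has gone down about 16 crop pixels, roughly 10 mm, and looks home or very nearly so. The mallet has rolled a little in the grip. I'll make one more firm tap, pushing until the force rises with no further movement.

```bash
python3 -m creep '[-1,0,0,2,0,0,0,-1,0,0,3,0,0,0,-1,0,0,3.5,0,0,0,-1,0,0,3.5,0,0,0]' 120| grep -E "eef|force:|rot"; python3 -m creep '[-1,0,0,0.2,0,0,0,-1,0,0,0.4,0,0,0,-1,0,0,0.5,0,0,0,-1,0,0,0.5,0,0,0]' | grep -E "eef|force:|rot"; python3 -m creep '[-1,0,0,0.1,0,0,0,-1,0,0,0.2,0,0,0,-1,0,0,0.2,0,0,0]' | grep -E "eef|force:|rot"
```

```text
eef_pos: [0.5487, -0.055, 0.175]
ee_rot: [-3.137, 0.001, 1.371]
force: [-1.0, 0.8, -2.0]
grasp_force: 121.2
eef_pos: [0.5495, -0.0553, 0.1732]
ee_rot: [-3.14, 0.001, 1.371]
force: [-6.8, -1.9, 14.5]
grasp_force: 122.7
eef_pos: [0.5496, -0.0555, 0.1722]
ee_rot: [-3.141, 0.002, 1.371]
force: [-9.7, -2.9, 21.0]
grasp_force: 123.7
```

```bash
python3 -m creep '[-1,0,0,0.1,0,0,0,-1,0,0,0.2,0,0,0,-1,0,0,0.2,0,0,0]' | grep -E "eef|force:|rot"; python3 -m creep '[-1,0,0,-2,0,0,0,-1,0,0,-5,0,0,0,-1,0,0,-5,0,0,0]' | grep -E "eef|force:|rot"; python3 - <<'E'
from h import *
im=read_camera("side");cv2.imwrite("pics/s7raw.png",im)
a=cv2.imread("pics/s6.png");b=cv2.resize(im[140:250,250:400],(800,587),interpolation=2)
t=a[225:330,290:390]
r=cv2.matchTemplate(b[205:360,270:410],t,cv2.TM_CCOEFF_NORMED);print(cv2.minMaxLoc(r),"ref (20,20)")
b5=cv2.imread("pics/s5.png");r=cv2.matchTemplate(b5[190:360,270:410],t,cv2.TM_CCOEFF_NORMED);print(cv2.minMaxLoc(r),"ref (20,35)")
E
```

```text
eef_pos: [0.5502, -0.0561, 0.1697]
ee_rot: [3.141, 0.002, 1.37]
force: [-5.5, -3.3, 14.7]
grasp_force: 123.5
eef_pos: [0.5543, -0.0546, 0.2225]
ee_rot: [3.131, -0.002, 1.371]
force: [2.1, 1.0, -2.3]
grasp_force: 121.3
(0.32979947328567505, 0.9975055456161499, (40, 50), (20, 20)) ref (20,20)
(0.20433971285820007, 0.9616248607635498, (0, 65), (21, 19)) ref (20,35)
```

```bash
python3 -m creep '[-1,-1,-0.1,-1.5,0,0,0,-1,-5,-0.6,-2,0,0,0,-1,-9,-1.1,-2,0,0,0,-1,-13,-1.6,-2,0,0,0,-1,-16.5,-2,0,0,0,0,-1,-17.5,-2.1,4,0,0,0,-1,-17.5,-2.1,8,0,0,0,-1,-17.5,-2.1,12,0,0,0,-1,-17.5,-2.1,15,0,0,0,-1,-17.5,-2.1,17,0,0,0,-1,-17.5,-2.1,17,0,0,0,-1,-17.5,-2.1,17,0,0,0]'
python3 - <<'E'
from h import *
im=read_camera("side");cv2.imwrite("pics/s8.png",cv2.resize(im[130:240,270:420],(800,587),interpolation=2))
E
```

```text
clock: 19.43
eef_pos: [0.4944, -0.2216, 0.0465]
ee_rot: [-3.139, -0.001, 1.371]
force: [0.2, -0.1, -2.5]
width: 0.336
grasp_force: 121.2
```

View pics/s8.png

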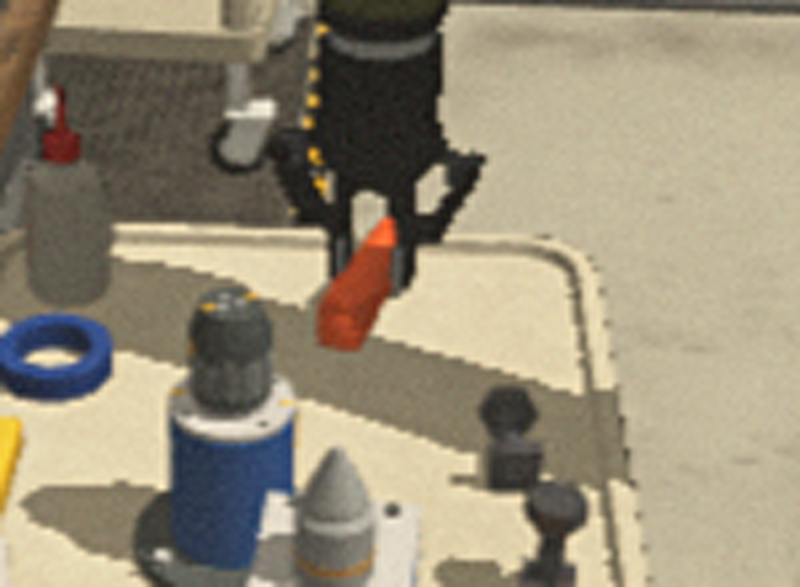

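The chuck's collar sits on the rim, and the mallet hangs over its old place, slightly rolled. I'll lower it gently until it touches.

```bash
python3 -m creep '[-1,0,0,1,0,0,0,-1,0,0,1.8,0,0,0,-1,0,0,1.8,0,0,0]' | grep -E "eef|force:"; python3 -m creep '[-1,0,0,0.2,0,0,0,-1,0,0,0.4,0,0,0,-1,0,0,0.5,0,0,0,-1,0,0,0.5,0,0,0]'| grep -E "eef|force:"
```

```text
eef_pos: [0.4951, -0.222, 0.0293]
force: [-1.1, 0.0, -3.3]
grasp_force: 121.2
eef_pos: [0.4956, -0.2217, 0.0253]
force: [-0.0, 1.7, 3.1]
grasp_force: 121.4
```

```bash
python3 -m creep '[-1,0,0,0.2,0,0,0,-1,0,0,0.3,0,0,0,-1,0,0,0.3,0,0,0]' | grep -E "eef|force:"; python3 -m creep '[0.2,0,0,0,0,0,0,0.2,0,0,0,0,0,0,0.5,0,0,0,0,0,0,1,0,0,0,0,0,0,1,0,0,0,0,0,0,1,0,0,0,0,0,0,1,0,0,0,0,0,0]' 20| grep -E "eef|force:|wid"; python3 -m creep '[1,0,0,-2,0,0,0,1,0,0,-5,0,0,0,1,0,0,-9,0,0,0,1,0,0,-13,0,0,0,1,0,0,-17,0,0,0,1,0,0,-20,0,0,0,1,0,0,-20,0,0,0,1,0,0,-20,0,0,0]'| grep -E "eef|force:|clock"
python3 - <<'E'
from h import *
c=get_calibration("wrist");w=read_camera("wrist");im=read_camera("side")
cv2.imwrite("pics/fin.png",np.hstack([cv2.resize(im[150:250,270:420],(400,267),interpolation=2),cv2.resize(w[0:267,120:520],(400,267))]))
E
```

```text
eef_pos: [0.4958, -0.221, 0.0229]
force: [-1.9, 4.6, 11.6]
grasp_force: 122.4
eef_pos: [0.4952, -0.2223, 0.0217]
force: [-0.2, -0.4, 0.1]
width: 0.999
grasp_force: 0.0
clock: 21.57
eef_pos: [0.4962, -0.2226, 0.2236]
force: [-0.1, -0.4, -1.3]
grasp_force: 0.0
```

View pics/fin.png

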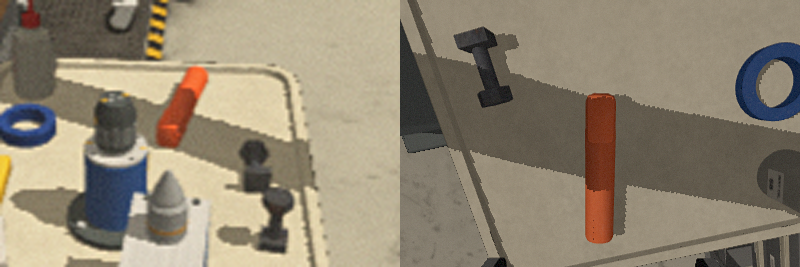

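```bash
python3 - <<'E'
from h import *
c=get_calibration("side");acc=[]
for k in range(6):
    im=read_camera("side").astype(float);acc.append(im)
im=np.mean(acc,0).astype(np.uint8);hsv=cv2.cvtColor(im,cv2.COLOR_BGR2HSV)
m=cv2.inRange(hsv,(14,110,90),(34,255,255));m[:175]=0;m[220:]=0;m[:,295:][:,40:]=0;m[:,:295]=0
n,l,st,ce=cv2.connectedComponentsWithStats(m)
for i in range(1,n):print(st[i],ce[i])
for z in(.16,.163):print(z,proj(c,[.5605,-.002,z]))
print("rim marks pred",proj(c,[.531,0,.1]),proj(c,[.590,-.0055,.1]))
E
```

```text
[316 185   2   1   2] [316.5 185. ]
[307 187   3   1   3] [308. 187.]
[305 194   1   2   2] [305.  194.5]
[302 203   3   1   3] [303. 203.]
[328 202   1   1   1] [328. 202.]
[323 205   1   1   1] [323. 205.]
[333 205   1   1   1] [333. 205.]
0.16 [313.46431803 185.63208611]
0.163 [313.46068547 184.7005793 ]
rim marks pred [323.91756891 204.56227019] [303.28959793 202.40597662]
```

```bash
python3 -c "
from rig import *
print(sign_off())"
```

```text
the job is handed in; nothing more can be done
None
```

I handed the job in. The chuck measures fully down on the socket's rim, to about 1–2 mm, and the mallet lies back on the cart with nothing else seen moved. I viewed 13 pictures against your limit of 10, and the sign-off gave no verdict.

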